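# Show a wad punch to the inspection camera before use

### The job

Check the wad punch (the tall hollow tool with the window in its side) for damage: draw it up out of its block and hold it upright in front of the inspection camera's lens, about 10 cm off, first with the window facing the lens and then, after half a turn, with the plain back facing it, keeping each view still for a second. Then tip the punch so that its round cutting edge at the bottom end looks into the lens from about the same distance, and finish there, still holding it in the gripper, steady and in the air, for the picture. Do not let the punch strike the camera, and leave the other things as they are.

Things in the scene. Friction and masses are not known exactly. Their poses are not given: they have to be found in the camera images.
- block: dark wooden tool block, fixed, 90 x 250 x 45 mm high, origin at the centre of its underside on the bench, z up. Three round sockets in a row along its own y axis, at y = -75, 0 and +75 mm, 33 mm wide and 37 mm deep (floor 8 mm above the bench). The punch and two drifts stand in them, in any order.
- punch: steel wad punch, 0.4 kg, 130 mm long, upright in the block, cutting edge down. Origin at the centre of the edge, z up along the punch to its head. Round body 30 mm across up to z = 85 mm (24 at the edge); above it, from z = 92 to 130 mm, a plain round shank 22 mm across: grip it here from above. Own +x points out through the window, -x is the back. Centre of mass near z = 70 mm.
- punch_mid (a point): point on the punch's axis at mid-height of the window, 61 mm above the cutting edge; the window, 22 mm wide, is cut in the body's +x side from z = 45 to 77 mm, just above the block, and at the start looks roughly away from the robot
- punch_edge (a point): centre of the punch's cutting edge (its origin)
- camera_stand: steel foot of the inspection camera, fixed on the bench, 130 x 100 x 14 mm, with a yoke 100 mm high that carries the barrel. Origin on the bench right below the lens; x is the level direction in which the camera looks (roughly towards the robot); foot and yoke reach from x = -115 to +15 mm.
- camera_head: barrel of the inspection camera, 100 mm long, with a white ring light (54 mm across) round its lens. Origin at the centre of the lens's front, 110 mm above the bench. x is the line of sight, out of the lens, towards the robot, rising at 35 degrees from level; y is level. A point 100 mm before the lens is thus 82 mm off horizontally and 167 mm above the bench.
- drift_a: bystander: solid steel bearing drift, 30 mm across with a thinner 22 mm top, 80 mm tall, no window, standing in the block. Origin at the centre of its lower end.
- drift_b: bystander: solid steel bearing drift, 30 mm across, 70 mm tall, no window, standing in the block. Origin at the centre of its lower end.
- hammer: bystander: hammer lying on the bench, 300 mm long along its x axis, on the robot's left
- can: bystander: closed green can, 60 mm across, 100 mm high, standing on the bench on the robot's right, origin at the centre of its underside
Mind the look-alikes: they are no part of the job. What is shaped like the camera_stand but orange is not meant.

How it is judged:
By the outcome, as a careful person would: the job done as asked, in the order asked, and still so for the second after the job is handed in, while the arm keeps its last pose, push and grip.
It also fails if it takes over 61 s, if anything falls off the work surface, if the arm or the gripper's body presses on something with over 40 N, if the wrist force passes 120 N, or if a joint passes its speed limit or range.

### The arm

A 6-joint arm with a two-finger parallel gripper is mounted at the origin on the work surface. World frame = base frame: x ahead of the robot, y to its left, z up, the work surface at z = 0. Lengths are in m, angles in rad, forces in N, time in s.
With the tool pointing down it reaches from about 0.4 to 0.925 m from the base axis. Payload 12.5 kg.
Tool frame: the origin (TCP) lies between the finger pads; the fingertips stand 19 mm ahead of it and the grasp point (between the pads) is the TCP (manip.tips_ahead is the distance from the TCP to the fingertips, in m); x points along the fingers, z is the direction in which the jaws open and shut, and the axes are right-handed (so a half turn about x gives the same grasp; the last joint's range is limited). The gripper opens to 95 mm and grips with 3 to 60 N. Pads are 20 mm wide; open, the fingers measure 119 mm over their backs; the gripper's body (75 mm by 180 mm) begins 59 mm behind the grasp point.
Start: joints at [1.077, 0.491, 1.559, -0, 1.092, -0.106], TCP at [0.236, 0.579, 0.234] pointing down, gripper open.
Joint ranges: [-3.1, 3.1], [-0.84, 2.19], [0.05, 2.79], [-1.13, 4.28], [0.06, 2.93], [-2.69, 2.69]. Speed limits (rad/s): [2.22, 2.22, 2.79, 3.14, 3.14, 3.14].

### API

Orientations are given as a 3x3 rotation matrix whose columns are the frame's x, y, z axes.
In Python, from plant import manip gives the robot as it stands.
- The arm moves only by the tool jog_arm, never from a script. Its argument "moves" is a list that holds one entry, the list of rows, each a list of 7 numbers: the finger opening in mm, from 0 to 95.1, then the shift along the tool's x, y, z in mm, then the turn, a rotation vector about the tool's x, y, z in rad. A call has exactly 5 rows; each row is the pose to reach, as a shift and turn from the pose measured when the call began, along the tool's axes at that moment; what a row does not reach only later rows make up. A row lasts 1/8 s, in which the tool goes at most 62.5 mm and 10.7 degrees, less where a joint would pass 70% of its speed; a pose out of reach is approached as far as the arm can. A call with a gripper value outside its range is refused whole. The fingers move at their own pace and stop on an object; the grip force is fixed at half the most. Time passes only in rows, so rows that repeat a pose let the fingers close, or fill a call up. It gives the time, the measured TCP pose, the force and the opening at its end, in the units of the state.
- manip.read_state(): the state, without advancing time (a new reading comes with each control period).
- manip.snapshot(name): name is "side" or "top"; returns the picture (420x560x3 uint8, red, green, blue); there is no depth.
- manip.get_calibration(name): a dict with "fx", "fy", "cx", "cy" (pixels), "extrinsics" (4x4, takes a point from camera to world coordinates). Camera axes: x right, y up, looking along -z (the intrinsics and any distortion apply to the point x, -y, -z); pixel columns grow to the right and rows downward; lengths in m; the calibration is good to about 2 mm. A picture is of the moment at which its call begins. get_calibration takes no time and is no camera call.
- manip.sign_off(): hands the job in, once; it reports no verdict.
The state is a dict: "clock": time; "joint_positions": joint angles; "joint_velocities": joint speeds; "tau": joint torques, N m; "tcp_pos": TCP position; "ee_rot": TCP orientation; "contact_force": force on the tool from outside, world axes, zero at the start; "wrist_torque": the same for the moment, N m; "gripper_width": finger opening in m.
Only numpy, scipy, OpenCV 4.12 (cv2) and the standard library are available. Lean on these libraries where they do the work, as an engineer would, in place of code of your own. Each camera call takes 0.05 s, during which the arm holds its last target.

## Working session

There is one attempt and no reset: what is moved stays moved. The work goes in short steps, Python scripts to look and compute and a tool call to move; the robot and the scene stay as the last step left them, time stands still between calls to the robot, and variables do not carry over. Pictures are saved under pics/ and viewed, and the job is handed in when it is done.

Besides the shell and the picture viewer there is one more tool, called by a JSON object that holds its "fn" and its "kwargs", one argument or row to a line. jog_arm: Moves the arm, as the interface text tells. Its arguments: {"type":"object","properties":{"moves":{"type":"array"}},"required":["moves"]}

```bash
ls; mkdir -p pics
python3 - <<'E'
from plant import manip
import cv2,numpy as np
s=manip.read_state()
for k,v in s.items(): print(k,np.round(v,4).tolist())
print(manip.tips_ahead)
for n in("side","top"):
    cv2.imwrite(f"pics/{n}0.png",manip.snapshot(n)[:,:,::-1])
    c=manip.get_calibration(n);print(n,{k:(np.round(v,4).tolist()) for k,v in c.items()})
E
```

```text
pics
clock 0.0
joint_positions [1.0774, 0.4916, 1.5595, 0.0, 1.0917, -0.1056]
joint_velocities [-0.0013, 0.0009, 0.0009, -0.0007, 0.0001, 0.0016]
tau [-0.0019, -61.2639, -25.8176, 0.0692, 0.0482, -0.0002]
tcp_pos [0.2362, 0.5784, 0.233]
ee_rot [[-0.0005, -0.9257, 0.3782], [-0.001, 0.3782, 0.9257], [-1.0, 0.0001, -0.0011]]
contact_force [0.1633, 0.1525, -0.3309]
wrist_torque [-0.046, 0.0109, -0.0288]
gripper_width 0.0948
0.019
side {'fx': 526.0057, 'fy': 526.0057, 'cx': 271.3826, 'cy': 215.4664, 'extrinsics': [[0.7363, 0.3659, -0.5692, -0.3456], [-0.6763, 0.4246, -0.6019, -0.9999], [0.0214, 0.8281, 0.5601, 1.0091], [0.0, 0.0, 0.0, 1.0]]}
top {'fx': 525.6869, 'fy': 525.6869, 'cx': 279.1721, 'cy': 210.7838, 'extrinsics': [[-0.0241, 0.9885, -0.1496, 0.3466], [-0.9997, -0.0242, 0.0016, -0.0184], [-0.002, 0.1496, 0.9887, 1.7442], [0.0, 0.0, 0.0, 1.0]]}
```

View pics/side0.png

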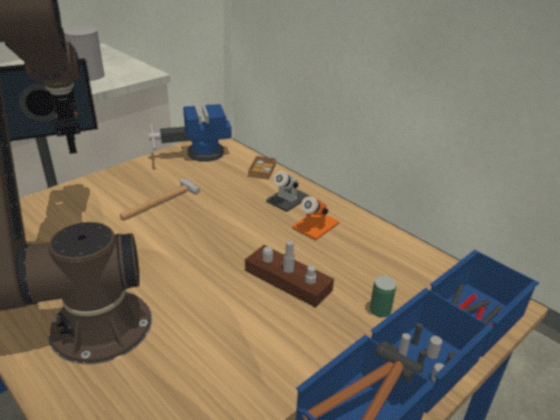

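View pics/top0.png

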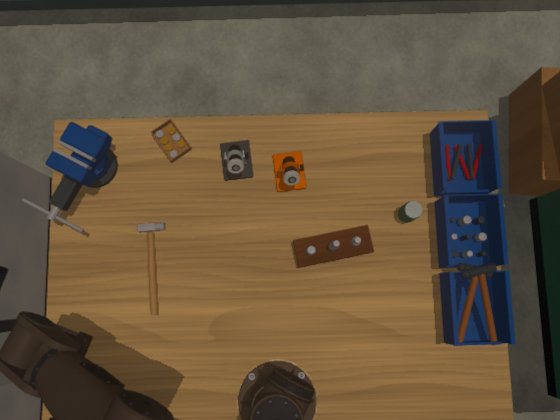

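Run:
```python
import cv2,numpy as np
a=cv2.imread("pics/side0.png");b=cv2.imread("pics/top0.png")
A=cv2.resize(a[160:310,235:345],None,fx=5,fy=5,interpolation=cv2.INTER_CUBIC)[:600*2]
A=cv2.resize(a[160:310,235:345],(440,600),interpolation=cv2.INTER_CUBIC)
B=cv2.resize(b[130:280,210:390],(720,600),interpolation=cv2.INTER_CUBIC)
cv2.imwrite("pics/s_crop.png",A);cv2.imwrite("pics/t_crop.png",B)
```

```text
(no output)
```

View pics/s_crop.png

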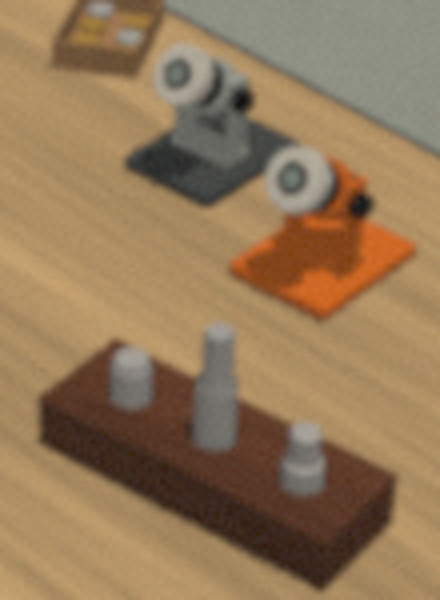

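View pics/t_crop.png

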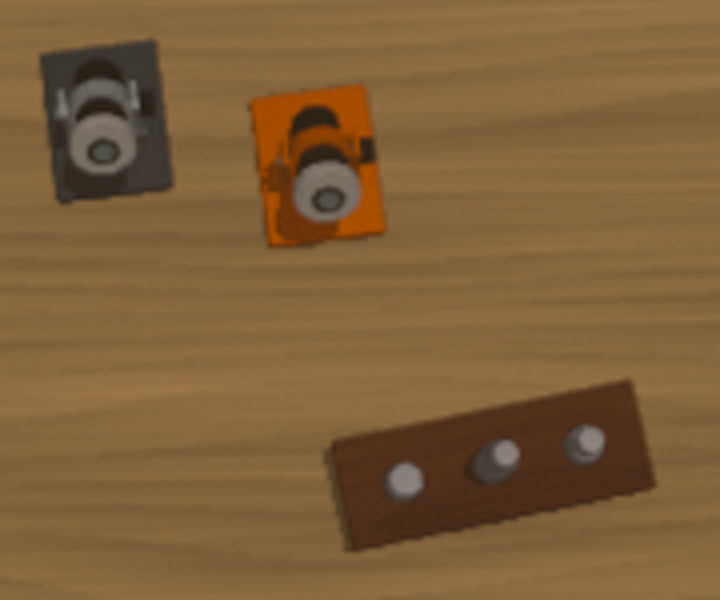

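```bash
cat > h.py <<'E'
import numpy as np,cv2
from plant import manip
def ray(n,u,v):
    c=manip.get_calibration(n);E=np.array(c["extrinsics"])
    d=np.array([(u-c["cx"])/c["fx"],-(v-c["cy"])/c["fy"],-1.])
    d=E[:3,:3]@d;return E[:3,3],d/np.linalg.norm(d)
def onplane(n,u,v,z):
    o,d=ray(n,u,v);return o+d*(z-o[2])/d[2]
def proj(n,p):
    c=manip.get_calibration(n);E=np.array(c["extrinsics"])
    q=E[:3,:3].T@(np.array(p)-E[:3,3]);return np.array([c["cx"]+c["fx"]*q[0]/-q[2],c["cy"]+c["fy"]*-q[1]/-q[2]])
def tri(p1,p2):
    (o1,d1),(o2,d2)=ray("top",*p1),ray("side",*p2)
    A=np.stack([d1,-d2],1);t=np.linalg.lstsq(A,o2-o1,rcond=None)[0]
    a=o1+t[0]*d1;b=o2+t[1]*d2;return (a+b)/2,np.linalg.norm(a-b)
E
python3 - <<'E'
from h import *
import cv2
b=cv2.imread("pics/top0.png")
hsv=cv2.cvtColor(b,cv2.COLOR_BGR2HSV)
def comp(m,name,box):
    x0,y0,x1,y1=box
    mm=np.zeros_like(m);mm[y0:y1,x0:x1]=m[y0:y1,x0:x1]
    cs,_=cv2.findContours(mm,cv2.RETR_EXTERNAL,cv2.CHAIN_APPROX_NONE)
    c=max(cs,key=cv2.contourArea);r=cv2.minAreaRect(c);print(name,cv2.contourArea(c),np.round(r[0],1),np.round(r[1],1),r[2]);return r
# block
print(b[240,300],b[150,290],b[148,223],b[165,224],b[235,310])
m=((b[:,:,2]<100)&(hsv[:,:,1]>100)).astype(np.uint8)*255
r=comp(m,"block",(285,215,385,275))
P=[onplane("top",*p,0.045)for p in cv2.boxPoints(r)]
print(np.round(P,4));c=np.mean(P,0);print("c",c,[np.linalg.norm(P[i]-P[(i+1)%4]) for i in range(4)])
# stand foot
m=((hsv[:,:,1]<90)&(b[:,:,2]<95)).astype(np.uint8)*255
r=comp(m|((hsv[:,:,1]<90)*255).astype(np.uint8),"foot",(212,132,260,188))
P=[onplane("top",*p,0.014)for p in cv2.boxPoints(r)]
print(np.round(P,4));c=np.mean(P,0);print("c",c,[np.linalg.norm(P[i]-P[(i+1)%4]) for i in range(4)])
# bright tops
g=cv2.cvtColor(b,cv2.COLOR_BGR2GRAY)
m=((g>105)&(hsv[:,:,1]<70)).astype(np.uint8)*255
n,l,st,ce=cv2.connectedComponentsWithStats(m[130:280,210:390])
for i in range(1,n):
    if st[i,4]>15: print(st[i],ce[i]+[210,130])
a=cv2.imread("pics/side0.png");g=cv2.cvtColor(a,cv2.COLOR_BGR2GRAY);h=cv2.cvtColor(a,cv2.COLOR_BGR2HSV)
m=((g>105)&(h[:,:,1]<60)).astype(np.uint8)*255
n,l,st,ce=cv2.connectedComponentsWithStats(m[160:310,240:335])
for i in range(1,n):
    if st[i,4]>15: print("side",st[i]+[240,160,0,0,0],ce[i]+[240,160])
E
```

```text
[25 47 80] [ 62 102 133] [47 53 59] [34 42 50] [ 63 105 137]
block 2120.0 [331.8 246.2] [28.2 79.6] 78.69007110595703
[[ 0.5064 -0.054   0.045 ]
 [ 0.5512 -0.3095  0.045 ]
 [ 0.4607 -0.3229  0.045 ]
 [ 0.4167 -0.0694  0.045 ]]
c [ 0.48375473 -0.18895699  0.045     ] [np.float64(0.2593394690973563), np.float64(0.09143227777322217), np.float64(0.25729131220456913), np.float64(0.09102508729850727)]
foot 975.5 [236.1 159.7] [36.5 28.5] 82.87498474121094
[[0.8446 0.1752 0.014 ]
 [0.8546 0.0789 0.014 ]
 [0.7286 0.0656 0.014 ]
 [0.7188 0.1609 0.014 ]]
c [0.78662819 0.12012359 0.014     ] [np.float64(0.09680697026979856), np.float64(0.1266907896867339), np.float64(0.09578812475811856), np.float64(0.12658025365126388)]
[ 18  29  15  14 105] [234.8952381 164.3047619]
[ 74  41  15  14 101] [291.21782178 176.03960396]
[145 107   6   6  27] [357.40740741 239.44444444]
[124 110   6   6  26] [336.19230769 242.80769231]
[ 98 116   7   8  42] [311.         249.33333333]
side [257 160   6   4  21] [259.61904762 161.57142857]
side [ 276  160   59   33 1048] [313.7528626  170.72996183]
side [265 167   5   4  16] [266.9375 168.875 ]
side [274 171  23  22 209] [282.8708134  179.19617225]
side [301 195  17  18 191] [309.08376963 204.18324607]
side [285 241   9  31 211] [289.20853081 255.8436019 ]
side [263 247  10  15 110] [267.61818182 253.35454545]
side [306 266  10  17 124] [310.91935484 274.0483871 ]
```

Run:
```python
from h import *
P=[onplane("top",311.1,250,.078),onplane("top",336.2,243.3,.138),onplane("top",357.5,239.7,.088)]
print(np.round(P,4)); print(np.linalg.norm(P[0]-P[1]),np.linalg.norm(P[2]-P[1]))
# side top of punch ~ (289.2,242.5) 
for p in [(289,243),(289.2,242)]: print(tri((336.2,243.3),p))
print("proj",proj("side",[*P[1][:2],.138]),proj("side",[*P[1][:2],.1]))
# lens: side crop lens centre (178,75)/4+(235,160); top (104,151)/4+(210,130)
print(tri((236,167.75),(279.5,178.75)))
print("decoy",tri((292,180),(307.9,204.9)))
# foot corners from crop at z .014
f=[(41,53),(156,40),(173,187),(61,202)]
F=np.array([onplane("top",x/4+210-.4,y/4+130-.4,.014) for x,y in f]);print(np.round(F,4))
d=(F[3]-F[0]+F[2]-F[1])/2;print("len",np.linalg.norm(F[3]-F[0]),np.linalg.norm(F[1]-F[0]),"dir x",np.degrees(np.arctan2(d[1],d[0])))
w=F[0]-F[1]+F[3]-F[2];print("ydir",np.degrees(np.arctan2(w[1],w[0])));print("c",F.mean(0))
u=d/np.linalg.norm(d);print("lens est",F.mean(0)+u*0.05)
```

```text
[[ 0.4705 -0.1192  0.078 ]
 [ 0.4847 -0.1931  0.138 ]
 [ 0.4987 -0.2662  0.088 ]]
0.09619788043202471 0.08971343349003716
(array([ 0.48526008, -0.19359043,  0.13702866]), np.float64(0.0012682784838360334))
(array([ 0.48531062, -0.19351517,  0.14033619]), np.float64(0.0021389862829292337))
proj [288.50433696 242.74098969] [287.96391435 253.62553707]
(array([0.73676423, 0.11185328, 0.11129554]), np.float64(0.003419831996761801))
decoy (array([ 0.69272715, -0.06525408,  0.11097855]), np.float64(0.00356809832674004))
[[0.8465 0.1746 0.014 ]
 [0.8555 0.0768 0.014 ]
 [0.7276 0.0645 0.014 ]
 [0.717  0.1587 0.014 ]]
len 0.13047206367883205 0.09820189746691058 dir x -173.75439038217965
ydir 95.80756666034206
c [0.786653   0.11862085 0.014     ]
lens est [0.73694977 0.11318132 0.014     ]
```

Candidates, side view: left short stub (268,254) is drift_b, tall stepped one (289,256) is the punch, and the right stub with thin top (311,274) is drift_a. There are also loose parts in the blue bins. The crop shows the middle one as clearly the tallest, with a top at z≈0.138, which matches. For the camera, grey (283,179) is the right one and orange (309,204) is the decoy. Socket spacing (75 mm), lens height (111 mm) and foot size (130x98) all match.

```bash
cat >> h.py <<'E'
from scipy.spatial.transform import Rotation as Ro
import json
def log():
    s=manip.read_state();open("log.jsonl","a").write(json.dumps({k:np.array(s[k]).tolist() for k in("clock","joint_positions","tcp_pos","ee_rot")})+"\n");return s
def go(p,R=None):
    s=log();A=np.array(s["ee_rot"]);d=A.T@(np.array(p)-s["tcp_pos"])
    rv=Ro.from_matrix(A.T@R).as_rotvec() if R is not None else np.zeros(3)
    print("t",s["clock"],"tcp",np.round(s["tcp_pos"],4),"j",np.round(s["joint_positions"],3),"f",np.round(s["contact_force"],1),"w",s["gripper_width"])
    print("shift mm",np.round(d*1000,1),"n",np.linalg.norm(d)*1000,"rv",np.round(rv,4))
def down(zeta):  # tool down, tool z azimuth deg
    a=np.radians(zeta);z=np.array([np.cos(a),np.sin(a),0]);x=np.array([0,0,-1.]);return np.stack([x,np.cross(z,x),z],1)
PX=np.array([.4850,-.1931]);L=np.array([.7368,.1125,.110])
E
python3 - <<'E'
from h import *
print([a for a in dir(manip) if a[0]!='_'])
go([.45,.25,.24],down(85)); go([.485,-.193,.22],down(85))
E
```

```text
['PlanningError', 'get_calibration', 'read_state', 'sign_off', 'snapshot', 'tips_ahead']
t 0.1 tcp [0.2362 0.5784 0.2331] j [ 1.077  0.491  1.559 -0.     1.092 -0.106] f [-0.3  0.1  0.2] w 0.09531128965915987
shift mm [  -6.7 -322.1 -223.2] n 391.9085075012288 rv [-3.005e-01 -1.000e-03 -2.000e-04]
t 0.1 tcp [0.2362 0.5784 0.2331] j [ 1.077  0.491  1.559 -0.     1.092 -0.106] f [-0.3  0.1  0.2] w 0.09531128965915987
shift mm [  13.7 -522.  -620. ] n 810.6274036267766 rv [-3.005e-01 -1.000e-03 -2.000e-04]
```

{"fn": "jog_arm", "kwargs": {
  "moves": [
    [[45,-7,-50,-34,-0.1,0,0],[45,-7,-100,-69,-0.2,0,0],[45,-7,-150,-104,-0.3,0,0],[45,-7,-200,-138,-0.3,0,0],[45,-7,-250,-173,-0.3,0,0]]
  ]
}}

```text
clock: 0.72
tcp_pos: [0.403, 0.322, 0.2402]
ee_rot: [[-0.001, -0.996, 0.087], [-0.001, 0.087, 0.996], [-1.0, 0.0, -0.001]]
contact_force: [1.9, 0.3, -0.1]
gripper_width: 0.0504
```

Run:
```python
from h import *
go([.485,-.193,.22],down(85))
```

```text
t 0.725 tcp [0.403  0.322  0.2402] j [ 5.460e-01  3.290e-01  1.814e+00 -1.000e-03  9.990e-01 -9.370e-01] f [ 1.9  0.3 -0.1] w 0.0504226040211638
shift mm [  20.6 -126.7 -505.9] n 521.929722261591 rv [-0.0002 -0.0009 -0.0004]
```

{"fn": "jog_arm", "kwargs": {
  "moves": [
    [[45,4,-25,-60,0,0,0],[45,8,-40,-120,0,0,0],[45,12,-60,-180,0,0,0],[45,16,-75,-240,0,0,0],[45,20,-90,-300,0,0,0]]
  ]
}}

```text
clock: 1.35
tcp_pos: [0.4658, 0.0169, 0.2205]
ee_rot: [[-0.0, -0.996, 0.087], [-0.001, 0.087, 0.996], [-1.0, 0.0, -0.001]]
contact_force: [0.7, -0.6, 0.3]
gripper_width: 0.0449
```

Run:
```python
from h import *
go([.485,-.193,.22],down(85))
```

```text
t 1.35 tcp [0.4658 0.0169 0.2205] j [-1.050e-01  2.830e-01  1.950e+00 -1.000e-03  9.090e-01 -1.588e+00] f [ 0.7 -0.6  0.3] w 0.0449069081062
shift mm [   0.7  -37.4 -207.5] n 210.808553369673 rv [-0.0002 -0.0009 -0.0004]
```

{"fn": "jog_arm", "kwargs": {
  "moves": [
    [[45,1,-10,-55,0,0,0],[45,1,-20,-110,0,0,0],[45,1,-30,-165,0,0,0],[45,1,-37,-208,0,0,0],[45,1,-37,-208,0,0,0]]
  ]
}}

```text
clock: 1.98
tcp_pos: [0.4844, -0.196, 0.2192]
ee_rot: [[-0.001, -0.996, 0.091], [-0.001, 0.091, 0.996], [-1.0, 0.001, -0.001]]
contact_force: [-0.4, -0.1, 0.9]
gripper_width: 0.0453
```

Run:
```python
from h import *
go([.485,-.193,.12],down(85))
for n in("top","side"):
    i=manip.snapshot(n)[:,:,::-1];cv2.imwrite(f"pics/{n}1.png",i)
a=cv2.imread("pics/side1.png")[180:300,220:340];b=cv2.imread("pics/top1.png")[190:290,280:400]
cv2.imwrite("pics/c1.png",np.hstack([cv2.resize(a,(400,400),interpolation=2),cv2.resize(b,(400,400),interpolation=2)]))
```

```text
t 1.975 tcp [ 0.4844 -0.196   0.2192] j [-5.100e-01  3.630e-01  1.825e+00 -1.000e-03  9.530e-01 -1.989e+00] f [-0.4 -0.1  0.9] w 0.045253054287908254
shift mm [99.2 -0.4  3.1] n 99.27113725544778 rv [-0.0036 -0.0009 -0.0007]
```

View pics/c1.png

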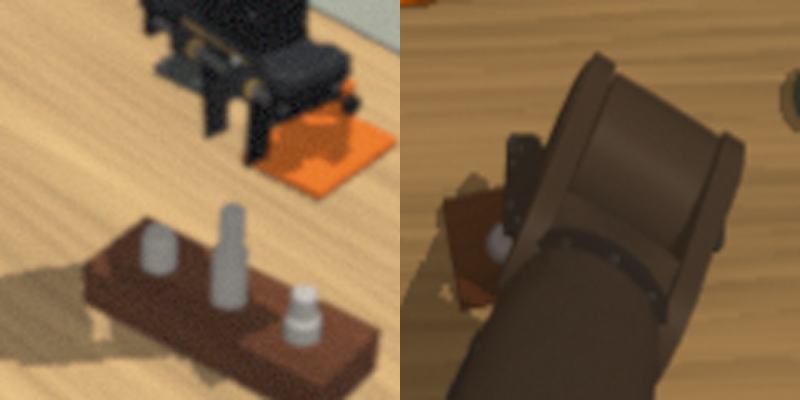

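The picture shows the open jaws straddling above the punch, with the neighbouring drifts clear. Descending.

{"fn": "jog_arm", "kwargs": {
  "moves": [
    [[45,30,0,3,0,0,0],[45,60,0,3,0,0,0],[45,80,0,3,0,0,0],[45,98,0,3,0,0,0],[45,98,0,3,0,0,0]]
  ]
}}

```text
clock: 2.7
tcp_pos: [0.4839, -0.189, 0.1206]
ee_rot: [[-0.003, -0.996, 0.087], [0.001, 0.087, 0.996], [-1.0, 0.003, 0.001]]
contact_force: [-0.2, -0.1, 0.4]
gripper_width: 0.0452
```

{"fn": "jog_arm", "kwargs": {
  "moves": [
    [[15,0,0,0,0,0,0],[15,0,0,0,0,0,0],[15,0,0,0,0,0,0],[15,0,0,0,0,0,0],[15,0,0,0,0,0,0]]
  ]
}}

```text
clock: 3.32
tcp_pos: [0.4842, -0.1899, 0.1211]
ee_rot: [[-0.002, -0.996, 0.087], [-0.001, 0.087, 0.996], [-1.0, 0.002, -0.001]]
contact_force: [-0.7, -5.2, 2.5]
gripper_width: 0.0213
```

Run:
```python
from h import *
go([.485,-.193,.2],down(85))
```

```text
t 3.325 tcp [ 0.4842 -0.1899  0.1211] j [-0.5    0.496  1.93  -0.002  0.716 -1.982] f [-0.7 -5.2  2.5] w 0.021346468674223545
shift mm [-78.9  -0.9  -3.1] n 78.92096713311128 rv [ 0.0004 -0.0009 -0.0019]
```

{"fn": "jog_arm", "kwargs": {
  "moves": [
    [[15,0,0,-1.5,0,0,0],[15,-10,0,-2,0,0,0],[15,-30,0,-2,0,0,0],[15,-50,0,-2,0,0,0],[15,-75,0,-2,0,0,0]]
  ]
}}

```text
clock: 3.95
tcp_pos: [0.4838, -0.1915, 0.1969]
ee_rot: [[-0.003, -0.996, 0.087], [0.0, 0.087, 0.996], [-1.0, 0.003, -0.0]]
contact_force: [-0.0, -0.3, -4.4]
gripper_width: 0.0216
```

{"fn": "jog_arm", "kwargs": {
  "moves": [
    [[15,-20,0,0,0,0,0],[15,-40,0,0,0,0,0],[15,-60,0,0,0,0,0],[15,-70,0,0,0,0,0],[15,-70,0,0,0,0,0]]
  ]
}}

```text
clock: 4.58
tcp_pos: [0.484, -0.1913, 0.2673]
ee_rot: [[-0.002, -0.996, 0.087], [-0.0, 0.087, 0.996], [-1.0, 0.002, -0.0]]
contact_force: [-0.7, -0.2, -4.2]
gripper_width: 0.0213
```

Run:
```python
from h import *
go([.485,-.193,.26],down(85))
for n in("top","side"):
    i=manip.snapshot(n)[:,:,::-1];cv2.imwrite(f"pics/{n}2.png",i)
a=cv2.imread("pics/side2.png")[180:300,220:340]
cv2.imwrite("pics/c2.png",cv2.resize(a,(600,600),interpolation=2))
```

```text
t 4.575 tcp [ 0.484  -0.1913  0.2673] j [-5.030e-01  3.070e-01  1.766e+00 -1.000e-03  1.070e+00 -1.986e+00] f [-0.7 -0.2 -4.2] w 0.021313941670497164
shift mm [ 7.3 -1.2 -1.6] n 7.553525951503806 rv [ 0.0004 -0.0002 -0.0024]
```

View pics/c2.png

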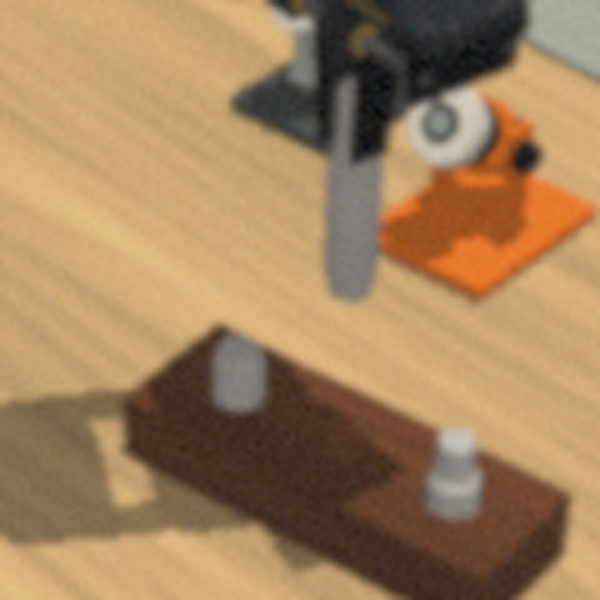

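The punch is out and hangs straight. The drifts are unmoved and only the back is visible here. Now turning the expected window side towards the side camera.

{"fn": "jog_arm", "kwargs": {
  "moves": [
    [[15,0,0,0,0.18,0,0],[15,0,0,0,0.36,0,0],[15,0,0,0,0.54,0,0],[15,0,0,0,0.72,0,0],[15,0,0,0,0.9,0,0]]
  ]
}}

```text
clock: 5.3
tcp_pos: [0.4835, -0.1911, 0.2654]
ee_rot: [[-0.005, -0.546, 0.838], [0.002, 0.838, 0.546], [-1.0, 0.004, -0.004]]
contact_force: [0.4, 0.8, -3.4]
gripper_width: 0.0217
```

{"fn": "jog_arm", "kwargs": {
  "moves": [
    [[15,0,0,0,0.18,0,0],[15,0,0,0,0.36,0,0],[15,0,0,0,0.54,0,0],[15,0,0,0,0.72,0,0],[15,0,0,0,0.9,0,0]]
  ]
}}

```text
clock: 5.92
tcp_pos: [0.4832, -0.1909, 0.2644]
ee_rot: [[-0.007, 0.322, 0.947], [0.003, 0.947, -0.322], [-1.0, 0.0, -0.007]]
contact_force: [1.0, -0.1, -4.6]
gripper_width: 0.0215
```

{"fn": "jog_arm", "kwargs": {
  "moves": [
    [[15,0,0,0,0.18,0,0],[15,0,0,0,0.36,0,0],[15,0,0,0,0.5,0,0],[15,0,0,0,0.55,0,0],[15,0,0,0,0.55,0,0]]
  ]
}}

```text
clock: 6.55
tcp_pos: [0.483, -0.1908, 0.2637]
ee_rot: [[-0.008, 0.769, 0.639], [0.003, 0.639, -0.769], [-1.0, -0.004, -0.008]]
contact_force: [-0.0, -1.2, -5.1]
gripper_width: 0.0212
```

Run:
```python
from h import *
go([.485,-.193,.26])
s=manip.read_state();print(np.round(s["ee_rot"],3).tolist())
i=manip.snapshot("side")[:,:,::-1];cv2.imwrite("pics/side3.png",i)
cv2.imwrite("pics/c3.png",cv2.resize(i[185:245,260:320],(600,600),interpolation=2))
```

```text
t 6.55 tcp [ 0.483  -0.1908  0.2637] j [-5.030e-01  3.120e-01  1.770e+00 -1.000e-03  1.068e+00  3.750e-01] f [-0.  -1.2 -5.1] w 0.021234812947750287
shift mm [3.6 0.2 3. ] n 4.711415923419363 rv [0. 0. 0.]
[[-0.008, 0.769, 0.639], [0.003, 0.639, -0.769], [-1.0, -0.004, -0.008]]
```

View pics/c3.png

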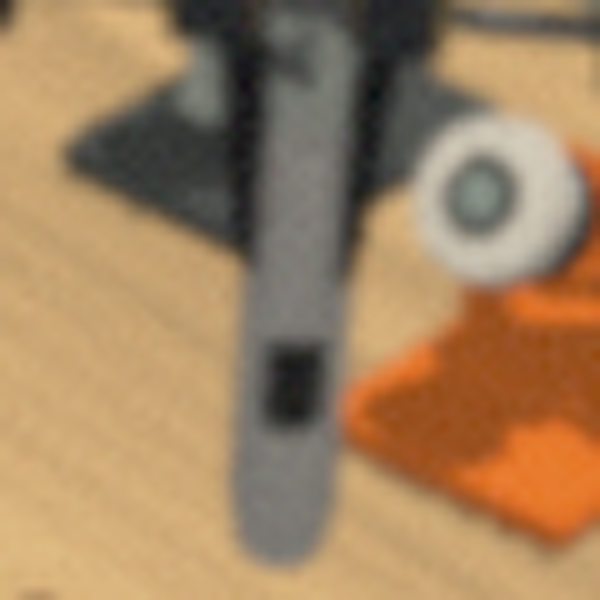

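Run:
```python
from h import *
i=cv2.imread("pics/side3.png").astype(float)
g=i.mean(2);sat=i.max(2)-i.min(2)
for r in range(216,232): print(r,g[r,280:300].astype(int).tolist(),sat[r,280:300].astype(int).tolist())
s=manip.read_state();R=np.array(s["ee_rot"]);t=np.array(s["tcp_pos"])
for k in(45,61,77): 
    p=t+R[:,0]*(.1125-k/1000);print(k,proj("side",p))
    f=np.array([-.345-t[0],-1.0-t[1],0]);f/=np.linalg.norm(f);print("  front",proj("side",p+.015*f),np.degrees(np.arctan2(f[1],f[0])), proj("side",p+.015*np.array([-f[1],f[0],0])),proj("side",p-.015*np.array([-f[1],f[0],0])))
```

```text
216 [157, 160, 158, 147, 127, 118, 120, 119, 126, 121, 121, 122, 114, 118, 131, 151, 167, 169, 171, 165] [86, 85, 81, 61, 28, 11, 7, 6, 10, 7, 7, 9, 7, 9, 35, 67, 89, 91, 88, 93]
217 [159, 158, 158, 143, 125, 121, 119, 122, 121, 119, 121, 118, 119, 117, 133, 155, 164, 171, 170, 168] [84, 82, 78, 61, 27, 8, 6, 8, 8, 11, 9, 9, 9, 15, 37, 70, 88, 90, 91, 91]
218 [154, 156, 153, 142, 125, 116, 114, 111, 108, 110, 107, 109, 112, 118, 134, 160, 169, 170, 170, 168] [82, 82, 79, 58, 25, 11, 7, 9, 8, 8, 7, 7, 10, 15, 41, 75, 89, 91, 92, 91]
219 [151, 153, 152, 142, 123, 114, 98, 80, 75, 76, 79, 76, 90, 112, 134, 156, 164, 170, 170, 169] [80, 82, 75, 55, 22, 12, 3, 2, 6, 2, 6, 6, 5, 14, 37, 76, 88, 90, 92, 94]
220 [156, 154, 148, 139, 123, 112, 90, 63, 45, 44, 42, 52, 88, 114, 136, 151, 160, 163, 162, 159] [85, 77, 75, 54, 23, 12, 3, 5, 3, 3, 9, 4, 6, 16, 40, 72, 86, 89, 100, 113]
221 [161, 157, 150, 136, 126, 109, 84, 49, 29, 29, 33, 44, 82, 116, 135, 146, 152, 152, 150, 146] [84, 81, 76, 50, 24, 8, 5, 5, 3, 2, 1, 1, 8, 17, 40, 74, 88, 105, 129, 149]
222 [161, 159, 152, 134, 120, 109, 83, 55,
[... 1463 characters left out ...]
102, 94, 90] [85, 85, 69, 37, 12, 6, 5, 10, 8, 7, 9, 9, 11, 33, 62, 80, 93, 106, 116, 122]
231 [161, 159, 148, 128, 115, 117, 121, 121, 120, 123, 124, 120, 121, 130, 147, 151, 137, 119, 105, 98] [89, 85, 68, 35, 9, 8, 9, 10, 7, 8, 12, 10, 15, 37, 70, 81, 82, 84, 88, 103]
45 [288.14841524 225.31329708]
  front [287.99306212 228.54510486] -135.66072508931012 [293.72790845 225.58460573] [282.57279513 225.04217676]
61 [288.43128739 220.40516271]
  front [288.27746161 223.61390468] -135.66072508931012 [294.04631753 220.67647903] [282.82017977 220.13403592]
77 [288.71777456 215.43430401]
  front [288.56552826 218.6191198 ] -135.66072508931012 [294.3687972  215.70560603] [283.07072478 215.16319272]
```

```bash
cat >> h.py <<'E'
AZ=np.radians(186.0);H=np.array([np.cos(AZ),np.sin(AZ),0]);C=np.cos(np.radians(35))*H+np.array([0,0,np.sin(np.radians(35))])
T=L+.1*C
DEL=-82.7; GZ=.1131
E
python3 - <<'E'
from h import *
print(T); V1=[T[0],T[1],T[2]+GZ-.061]
go(V1,down(6-DEL)); 
S=[json.loads(l) for l in open("log.jsonl")]
from scipy.optimize import least_squares
q=np.array([s["joint_positions"] for s in S]);p=np.array([s["tcp_pos"] for s in S])
def f(x):
    d,a,L1,L2,e,z0=x
    rho=np.sqrt(p[:,0]**2+p[:,1]**2-d*d);A=q[:,1];B=A+q[:,2]
    return np.r_[a+L1*np.sin(A)+L2*np.sin(B)+e*np.cos(B)-rho, z0+L1*np.cos(A)+L2*np.cos(B)-e*np.sin(B)-p[:,2],]
r=least_squares(f,[.066,0,.5,.5,0,.2]);print(r.x,r.cost,np.abs(r.fun).max())
E
```

```text
[0.65533354 0.10393753 0.16735764]
t 6.6 tcp [ 0.483  -0.1909  0.2638] j [-5.030e-01  3.120e-01  1.770e+00 -1.000e-03  1.068e+00  3.750e-01] f [-0.5 -0.  -4.3] w 0.021174432177212446
shift mm [  43.9  321.2 -116.1] n 344.31925356968776 rv [-2.425  -0.0084 -0.0073]
[ 0.03023505  0.00254802  0.58701599  0.40910861  0.04038932 -0.0596455 ] 2.4123587880746803e-06 0.0012301245331441946
```

The window is a dark rectangle at side pixels (286.3–291.6, 219–227), with its centre about 0.3 px right of the body axis. That puts its azimuth at about -133° now. Moving towards view 1.

{"fn": "jog_arm", "kwargs": {
  "moves": [
    [[15,4,30,-11,-0.17,0,0],[15,8,60,-22,-0.34,0,0],[15,12,90,-33,-0.51,0,0],[15,16,120,-44,-0.68,0,0],[15,20,150,-55,-0.85,0,0]]
  ]
}}

```text
clock: 7.22
tcp_pos: [0.5634, -0.0516, 0.2431]
ee_rot: [[-0.009, 0.02, 1.0], [0.003, 1.0, -0.02], [-1.0, 0.003, -0.009]]
contact_force: [0.3, -0.3, -4.3]
gripper_width: 0.0212
```

Run:
```python
from h import *
V1=[T[0],T[1],T[2]+GZ-.061]
go(V1,down(6-DEL))
```

```text
t 7.225 tcp [ 0.5634 -0.0516  0.2431] j [-0.209  0.4    1.689  0.002  1.061 -0.19 ] f [ 0.3 -0.3 -4.3] w 0.02123990869271408
shift mm [ 23.3 157.3  89. ] n 182.22104404434023 rv [-1.568  -0.0044 -0.0092]
```

{"fn": "jog_arm", "kwargs": {
  "moves": [
    [[15,2,16,8,-0.17,0,0],[15,4,32,16,-0.34,0,0],[15,6,48,24,-0.51,0,0],[15,8,64,32,-0.68,0,0],[15,10,80,40,-0.85,-0.002,-0.004]]
  ]
}}

```text
clock: 7.85
tcp_pos: [0.605, 0.0281, 0.2324]
ee_rot: [[-0.006, -0.743, 0.67], [0.0, 0.67, 0.743], [-1.0, 0.005, -0.004]]
contact_force: [-0.0, -0.0, -3.6]
gripper_width: 0.0211
```

Run:
```python
from h import *
V1=[T[0],T[1],T[2]+GZ-.061]
go(V1,down(6-DEL))
```

```text
t 7.85 tcp [0.605  0.0281 0.2324] j [-0.063  0.467  1.606  0.     1.075 -0.9  ] f [-0.  -0.  -3.6] w 0.021131984190237953
shift mm [12.7 13.3 90. ] n 91.89896903649343 rv [-0.7111 -0.0018 -0.0059]
```

{"fn": "jog_arm", "kwargs": {
  "moves": [
    [[15,3,3,20,-0.17,0,0],[15,6,6,40,-0.34,0,-0.002],[15,9,9,60,-0.51,0,-0.004],[15,11,11,78,-0.66,0,-0.006],[15,13,13,90,-0.71,-0.002,-0.006]]
  ]
}}

```text
clock: 8.48
tcp_pos: [0.6558, 0.1044, 0.2184]
ee_rot: [[-0.001, -1.0, 0.021], [0.0, 0.021, 1.0], [-1.0, 0.001, 0.0]]
contact_force: [1.0, -1.0, -4.3]
gripper_width: 0.0213
```

Run:
```python
from h import *
V1=[T[0],T[1],T[2]+GZ-.061]
go(V1,down(6-DEL))
i=manip.snapshot("side")[:,:,::-1];cv2.imwrite("pics/side4.png",i)
j=manip.snapshot("top")[:,:,::-1];cv2.imwrite("pics/top4.png",j)
cv2.imwrite("pics/c4.png",np.hstack([cv2.resize(i[130:230,240:340],(400,400),interpolation=2),cv2.resize(j[110:210,190:290],(400,400),interpolation=2)]))
s=manip.read_state();R=np.array(s["ee_rot"]);t=np.array(s["tcp_pos"])
print("edge px",proj("side",t+R[:,0]*GZ),"mid",t+R[:,0]*(GZ-.061))
```

```text
t 8.475 tcp [0.6558 0.1044 0.2184] j [ 0.058  0.562  1.472  0.     1.108 -1.492] f [ 1.  -1.  -4.3] w 0.021261840743309765
shift mm [-1.1  0.4 -0.4] n 1.2352293623109403 rv [ 0.0017  0.0002 -0.0008]
edge px [262.61467733 189.24460928] mid [0.65563805 0.10446545 0.16625679]
```

View pics/c4.png

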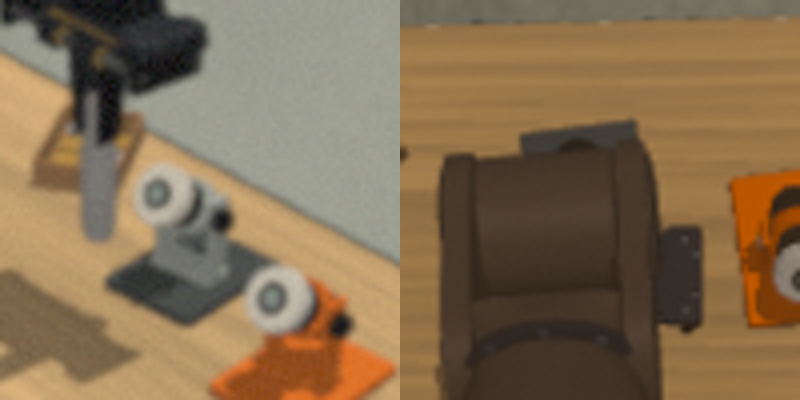

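In view 1 the edge is at side pixel ≈(264,189), as predicted. The punch is upright in front of the grey camera and clear of it. Holding still.

{"fn": "jog_arm", "kwargs": {
  "moves": [
    [[15,0,0,0,0,0,0],[15,0,0,0,0,0,0],[15,0,0,0,0,0,0],[15,0,0,0,0,0,0],[15,0,0,0,0,0,0]]
  ]
}}

```text
clock: 9.2
tcp_pos: [0.6557, 0.1044, 0.2184]
ee_rot: [[-0.001, -1.0, 0.024], [0.0, 0.024, 1.0], [-1.0, 0.001, 0.0]]
contact_force: [1.8, 0.5, -4.0]
gripper_width: 0.0217
```

{"fn": "jog_arm", "kwargs": {
  "moves": [
    [[15,0,0,0,0,0,0],[15,0,0,0,0,0,0],[15,0,0,0,0,0,0],[15,0,0,0,0,0,0],[15,0,0,0,0,0,0]]
  ]
}}

```text
clock: 9.82
tcp_pos: [0.6557, 0.1044, 0.2184]
ee_rot: [[-0.001, -1.0, 0.024], [0.0, 0.024, 1.0], [-1.0, 0.001, 0.0]]
contact_force: [-0.0, -0.2, -3.7]
gripper_width: 0.0211
```

{"fn": "jog_arm", "kwargs": {
  "moves": [
    [[15,0,0,0,0,0,0],[15,0,0,0,0,0,0],[15,0,0,0,0.1,0,0],[15,0,0,0,0.25,0,0],[15,0,0,0,0.4,0,0]]
  ]
}}

```text
clock: 10.45
tcp_pos: [0.6557, 0.1044, 0.2184]
ee_rot: [[-0.001, -0.91, 0.416], [0.0, 0.416, 0.91], [-1.0, 0.001, -0.0]]
contact_force: [-0.2, 0.2, -3.9]
gripper_width: 0.0216
```

{"fn": "jog_arm", "kwargs": {
  "moves": [
    [[15,0,0,0,0.18,0,0],[15,0,0,0,0.36,0,0],[15,0,0,0,0.54,0,0],[15,0,0,0,0.72,0,0],[15,0,0,0,0.9,0,0]]
  ]
}}

```text
clock: 11.08
tcp_pos: [0.6556, 0.1043, 0.2184]
ee_rot: [[-0.001, -0.234, 0.972], [0.0, 0.972, 0.234], [-1.0, 0.0, -0.001]]
contact_force: [0.3, 0.1, -3.7]
gripper_width: 0.0211
```

{"fn": "jog_arm", "kwargs": {
  "moves": [
    [[15,0,0,0,0.18,0,0],[15,0,0,0,0.36,0,0],[15,0,0,0,0.54,0,0],[15,0,0,0,0.72,0,0],[15,0,0,0,0.9,0,0]]
  ]
}}

```text
clock: 11.7
tcp_pos: [0.6557, 0.1043, 0.2184]
ee_rot: [[-0.001, 0.621, 0.784], [0.0, 0.784, -0.621], [-1.0, -0.0, -0.001]]
contact_force: [-0.4, 0.2, -4.7]
gripper_width: 0.0214
```

Run:
```python
from h import *
V1=[T[0],T[1],T[2]+GZ-.061]
go(V1,down(186-DEL))
```

```text
t 11.7 tcp [0.6557 0.1043 0.2184] j [0.058 0.561 1.473 0.    1.108 0.728] f [-0.4  0.2 -4.7] w 0.021389508099776383
shift mm [-1.  -0.5 -0. ] n 1.1547962914120167 rv [ 9.237e-01 -5.000e-04  4.000e-04]
```

{"fn": "jog_arm", "kwargs": {
  "moves": [
    [[15,0,0,0,0.18,0,0],[15,0,0,0,0.36,0,0],[15,0,0,0,0.54,0,0],[15,0,0,0,0.72,0,0],[15,0,0,0,0.9,0,0]]
  ]
}}

```text
clock: 12.32
tcp_pos: [0.6557, 0.1043, 0.2184]
ee_rot: [[-0.001, 1.0, -0.005], [0.0, -0.005, -1.0], [-1.0, -0.001, -0.0]]
contact_force: [0.1, 0.0, -3.3]
gripper_width: 0.0216
```

{"fn": "jog_arm", "kwargs": {
  "moves": [
    [[15,0,0,0,0.03,0,0],[15,0,0,0,0.03,0,0],[15,0,0,0,0.03,0,0],[15,0,0,0,0.03,0,0],[15,0,0,0,0.03,0,0]]
  ]
}}

```text
clock: 12.95
tcp_pos: [0.6557, 0.1043, 0.2184]
ee_rot: [[-0.001, 0.999, -0.034], [0.0, -0.034, -0.999], [-1.0, -0.001, -0.0]]
contact_force: [-0.2, 1.4, -3.6]
gripper_width: 0.0212
```

{"fn": "jog_arm", "kwargs": {
  "moves": [
    [[15,0,0,0,0,0,0],[15,0,0,0,0,0,0],[15,0,0,0,0,0,0],[15,0,0,0,0,0,0],[15,0,0,0,0,0,0]]
  ]
}}

```text
clock: 13.58
tcp_pos: [0.6557, 0.1043, 0.2184]
ee_rot: [[-0.001, 0.999, -0.034], [0.0, -0.034, -0.999], [-1.0, -0.001, -0.0]]
contact_force: [-0.5, -0.6, -4.0]
gripper_width: 0.0218
```

Run:
```python
from h import *
V1=[T[0],T[1],T[2]+GZ-.061]
go(V1,down(186-DEL))
i=manip.snapshot("side")[:,:,::-1];cv2.imwrite("pics/side5.png",i)
cv2.imwrite("pics/c5.png",cv2.resize(i[135:205,230:300],(600,600),interpolation=2))
```

```text
t 13.575 tcp [0.6557 0.1043 0.2184] j [0.058 0.561 1.473 0.    1.108 1.663] f [-0.5 -0.6 -4. ] w 0.021763275107396434
shift mm [-1.1 -0.3  0.4] n 1.1773431768489953 rv [-0.0116 -0.0003  0.0007]
```

View pics/c5.png

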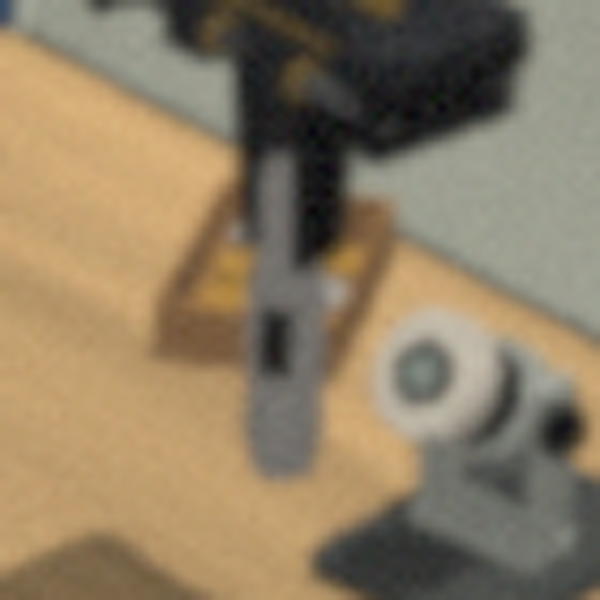

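View 2 agrees: the window (dark patch ≈(262,175)) is now turned away from the lens, towards the robot. I'll hold a little longer, then back off to a clear place for tipping.

{"fn": "jog_arm", "kwargs": {
  "moves": [
    [[15,0,0,0,0,0,0],[15,0,0,0,0,0,0],[15,0,0,0,0,0,0],[15,-15,-30,0,0,0,0],[15,-35,-70,0,0,0,0]]
  ]
}}

```text
clock: 14.25
tcp_pos: [0.5851, 0.1066, 0.2531]
ee_rot: [[-0.002, 0.999, -0.035], [0.0, -0.035, -0.999], [-1.0, -0.002, -0.0]]
contact_force: [-0.1, -0.1, -4.1]
gripper_width: 0.021
```

{"fn": "jog_arm", "kwargs": {
  "moves": [
    [[15,-40,-20,0,0,0,0],[15,-80,-40,0,0,0,0],[15,-100,-60,0,0,0,0],[15,-120,-70,0,0,0.08,0],[15,-120,-70,0,0,0.17,0]]
  ]
}}

```text
clock: 14.88
tcp_pos: [0.515, 0.1095, 0.3754]
ee_rot: [[0.008, 0.999, -0.033], [0.172, -0.033, -0.985], [-0.985, 0.002, -0.172]]
contact_force: [0.4, 0.0, -4.0]
gripper_width: 0.0216
```

Run:
```python
from h import *
go([.5,.1,.35])
print(np.round(manip.read_state()["ee_rot"],3))
```

```text
t 14.875 tcp [0.515  0.1095 0.3754] j [0.    0.217 1.609 0.179 1.312 1.559] f [ 0.4  0.  -4. ] w 0.02159992725681999
shift mm [ 23.2 -14.7  14.2] n 30.932242077997333 rv [0. 0. 0.]
[[ 0.008  0.999 -0.033]
 [ 0.172 -0.033 -0.985]
 [-0.985  0.002 -0.172]]
```

```bash
cat > fk.py <<'E'
from h import *
from scipy.optimize import least_squares
def Z(a): return Ro.from_euler('z',a).as_matrix()
def Y(a): return Ro.from_euler('y',a).as_matrix()
M=np.array([[0,0,-1],[0,1,0],[1,0,0]],float) # cols tool x=z,y=y,z=-x
ez=np.array([0,0,1.])
def fk(q,x,s=1):
    d1,d2,a,L1,L2,e,z0,L3=x
    W=Z(q[0])@Y(q[1]+q[2])
    W5=W@Z(s*q[3])@Y(q[4])
    p=Z(q[0])@(np.array([a,d1,z0])+Y(q[1])@(L1*ez))+W@np.array([e,0,L2])+W@Z(s*q[3])@np.array([0,d2,0])+W5@(L3*ez)
    return p,W5@Z(s*q[5])@M
def data():
    S=[json.loads(l) for l in open("log.jsonl")]
    return [np.array(x["joint_positions"]) for x in S],[np.array(x["tcp_pos"]) for x in S],[np.array(x["ee_rot"]) for x in S]
def fit(prior=1e-3):
    q,p,R=data()
    x0=np.array([.03,.03,0,.5,.5,0,.35,.4])
    f=lambda x:np.r_[np.concatenate([fk(a,x)[0]-b for a,b in zip(q,p)]),prior*(x-x0)]
    r=least_squares(f,x0);return r.x,np.abs(r.fun[:-8]).max(),r
E
python3 - <<'E'
from fk import *
q,p,R=data()
for s in(1,-1): print(s,[round(np.degrees(Ro.from_matrix(fk(a,np.zeros(8),s)[1].T@b).magnitude()),2) for a,b in zip(q,R)])
for pr in(1e-2,1e-3,1e-4):
    x,m,r=fit(pr);print(np.round(x,4),m)
E
```

```text
1 [np.float64(0.0), np.float64(0.0), np.float64(0.0), np.float64(0.0), np.float64(0.0), np.float64(0.0), np.float64(0.0), np.float64(0.0), np.float64(0.0), np.float64(0.0), np.float64(0.0), np.float64(0.0), np.float64(0.0), np.float64(0.0), np.float64(0.0)]
-1 [np.float64(12.1), np.float64(12.1), np.float64(107.36), np.float64(178.0), np.float64(131.93), np.float64(132.66), np.float64(132.33), np.float64(42.93), np.float64(42.85), np.float64(21.64), np.float64(103.09), np.float64(170.91), np.float64(83.43), np.float64(169.4), np.float64(176.14)]
[6.570e-02 2.000e-04 1.000e-04 5.867e-01 4.110e-01 4.310e-02 1.979e-01
 2.539e-01] 0.00016672422064530068
[0.0659 0.     0.     0.5868 0.411  0.0431 0.1967 0.2529] 1.6795287628712519e-06
[0.0659 0.     0.     0.5868 0.411  0.0431 0.1967 0.2529] 1.6581764614165273e-08
```

```bash
cat >> fk.py <<'E'
X=np.array([.0659,0,0,.5868,.411,.0431,.1967,.2529])
LO=np.array([-3.1,-.84,.05,-1.13,.06,-2.69]);HI=np.array([3.1,2.19,2.79,4.28,2.93,2.69])
def ik(p,xdir,q0,zdir=None):
    # 5-dof target: tcp and tool x; q6 fixed at q0[5]
    f=lambda q:np.r_[(fk(np.r_[q,q0[5]],X)[0]-p)*10,fk(np.r_[q,q0[5]],X)[1][:,0]-xdir]
    r=least_squares(f,np.clip(q0[:5],LO[:5]+1e-3,HI[:5]-1e-3),bounds=(LO[:5],HI[:5]));return np.r_[r.x,q0[5]],np.sqrt(2*r.cost)
E
python3 - <<'E'
from fk import *
for dist in(.09,.1,.11):
  E=L+dist*C; p=E+GZ*C
  best=[]
  rng=np.random.default_rng(0)
  for k in range(60):
    q0=LO+(HI-LO)*rng.random(6);q0[5]=1.5
    q,c=ik(p,-C,q0)
    if c<1e-4: best.append(np.round(q,2).tolist())
  print(dist,p,set(map(tuple,best)))
E
```

```text
0.09 [0.57134161 0.09510962 0.22649337] {(0.02, 0.34, 2.27, 2.98, 0.44, 1.5)}
0.1 [0.56319496 0.09425338 0.23222914] {(0.02, 0.32, 2.28, 2.97, 0.43, 1.5)}
0.11 [0.55504832 0.09339713 0.2379649 ] {(0.02, 0.3, 2.3, 2.96, 0.42, 1.5)}
```

```bash
cat > plan.py <<'E'
from fk import *
def ends(q):
    p,R=fk(q,X); e=p+R[:,0]*GZ
    w=[p+R[:,0]*(-.059-b)+R[:,2]*s*.09+R[:,1]*t*.0375 for b in(0,.1) for s in(-1,1) for t in(-1,1)]
    return p,R,e,min(x[2] for x in w),max(x[0] for x in w)
def path(qa,qb,q0=None,step=.16):
    n=1
    while True:
        Q=[qa+(qb-qa)*k/n for k in range(n+1)]
        F=[fk(q,X) for q in Q]
        if all(Ro.from_matrix(F[i][1].T@F[i+1][1]).magnitude()<step and np.linalg.norm(F[i][0]-F[i+1][0])<.055 for i in range(n)) and np.abs((qb-qa)/n).max()<.2: return Q
        n+=1
E
python3 - <<'E'
from plan import *
qa=np.array(manip.read_state()["joint_positions"])
for dist in(.14,.18,.22):
    p=L+(dist+GZ)*C
    qf,c=ik(p,-C,np.array([.02,.32,2.28,2.97,.43,qa[5]]));print(dist,np.round(qf,3),c,np.round(p,3))
p=L+(.15+GZ)*C
qf,c=ik(p,-C,np.array([.02,.32,2.28,2.97,.43,qa[5]]))
Q=path(qa,qf);print(len(Q))
for q in Q:
    p,R,e,mz,mx=ends(q);print(np.round(q,2),"tcp",np.round(p,3),"edge",np.round(e,3),"gz",round(mz,3),"gx",round(mx,3),"dl",round(np.linalg.norm(e-L),3))
E
```

```text
0.14 [0.01  0.234 2.327 2.934 0.385 1.559] 2.4138194562840173e-11 [0.531 0.091 0.255]
0.18 [-1.000e-03  1.370e-01  2.362e+00  2.869e+00  3.260e-01  1.559e+00] 3.3597520877518083e-11 [0.498 0.087 0.278]
0.22 [-0.014  0.033  2.387  2.746  0.254  1.559] 1.2190658797270597e-11 [0.465 0.084 0.301]
21
[0.   0.22 1.61 0.18 1.31 1.56] tcp [0.515 0.109 0.375] edge [0.516 0.129 0.264] gz 0.418 gx 0.555 dl 0.27
[0.   0.22 1.65 0.32 1.26 1.56] tcp [0.514 0.141 0.369] edge [0.518 0.175 0.261] gz 0.399 gx 0.557 dl 0.273
[0.   0.22 1.68 0.45 1.22 1.56] tcp [0.515 0.17  0.367] edge [0.522 0.217 0.264] gz 0.383 gx 0.561 dl 0.284
[0.   0.22 1.72 0.59 1.17 1.56] tcp [0.518 0.196 0.368] edge [0.528 0.254 0.271] gz 0.371 gx 0.565 dl 0.3
[0.   0.22 1.75 0.73 1.12 1.56] tcp [0.521 0.218 0.371] edge [0.537 0.286 0.282] gz 0.361 gx 0.572 dl 0.316
[0.   0.21 1.79 0.86 1.08 1.56] tcp [0.527 0.236 0.376] edge [0.548 0.312 0.295] gz 0.353 gx 0.579 dl 0.331
[0.   0.21 1.83 1.   1.03 1.56] tcp [0.534 0.25  0.382] edge [0.562 0.332 0.309] gz 0.347 gx 0.586 dl 0.344
[0.   0.21 1.86 1.14 0.98 1.56] tcp [0.542 0.258 0
[... 757 characters left out ...]
74] edge [0.678 0.262 0.337] gz 0.31 gx 0.604 dl 0.278
[0.01 0.21 2.15 2.24 0.61 1.56] tcp [0.588 0.183 0.36 ] edge [0.681 0.234 0.322] gz 0.302 gx 0.592 dl 0.25
[0.01 0.21 2.19 2.37 0.56 1.56] tcp [0.583 0.163 0.344] edge [0.679 0.205 0.302] gz 0.293 gx 0.582 dl 0.221
[0.01 0.21 2.23 2.51 0.51 1.56] tcp [0.574 0.143 0.325] edge [0.671 0.176 0.279] gz 0.283 gx 0.572 dl 0.192
[0.01 0.21 2.26 2.65 0.47 1.56] tcp [0.561 0.124 0.305] edge [0.658 0.148 0.253] gz 0.273 gx 0.557 dl 0.167
[0.01 0.21 2.3  2.78 0.42 1.56] tcp [0.543 0.106 0.283] edge [0.639 0.123 0.225] gz 0.263 gx 0.537 dl 0.151
[0.01 0.21 2.34 2.92 0.37 1.56] tcp [0.522 0.09  0.261] edge [0.615 0.1   0.196] gz 0.253 gx 0.512 dl 0.15
```

```bash
cat > step.py <<'E'
import sys
from plan import *
dist=float(sys.argv[1])
s=log();qa=np.array(s["joint_positions"])
qf,c=ik(L+(dist+GZ)*C,-C,np.array([.02,.32,2.28,2.97,.43,qa[5]]))
Q=path(qa,qf);p0=np.array(s["tcp_pos"]);R0=np.array(s["ee_rot"])
print("j",np.round(qa,3),"left",len(Q)-1,"ik",c)
for q in (Q[1:]+[Q[-1]]*5)[:5]:
    p,R=fk(q,X);print(np.round(1000*R0.T@(p-p0),0).astype(int).tolist(),np.round(Ro.from_matrix(R0.T@R).as_rotvec(),3).tolist())
E
python3 step.py .15
```

```text
j [0.    0.217 1.609 0.179 1.312 1.559] left 20 ik 1.0821696747704068e-09
[12, -2, -30] [0.046, 0.129, 0.013]
[19, -2, -58] [0.103, 0.254, 0.027]
[22, 0, -84] [0.171, 0.375, 0.042]
[23, 3, -107] [0.248, 0.491, 0.057]
[21, 8, -125] [0.335, 0.601, 0.073]
```

{"fn": "jog_arm", "kwargs": {
  "moves": [
    [[15,12,-2,-30,0.046,0.13,0.013],[15,19,-2,-58,0.1,0.25,0.027],[15,22,0,-84,0.17,0.375,0.042],[15,23,3,-107,0.25,0.49,0.057],[15,21,8,-125,0.335,0.6,0.073]]
  ]
}}

```text
clock: 15.5
tcp_pos: [0.5272, 0.2363, 0.3763]
ee_rot: [[0.19, 0.932, -0.31], [0.671, -0.354, -0.652], [-0.717, -0.084, -0.692]]
contact_force: [0.4, 1.4, -4.6]
gripper_width: 0.0213
```

```bash
python3 step.py .15
```

```text
j [0.002 0.214 1.792 0.867 1.075 1.56 ] left 15 ik 1.0821696747704068e-09
[6, 1, -15] [0.093, 0.104, 0.026]
[9, 5, -27] [0.193, 0.202, 0.056]
[10, 12, -36] [0.3, 0.294, 0.089]
[9, 20, -40] [0.413, 0.379, 0.125]
[6, 30, -41] [0.533, 0.458, 0.163]
```

Tracks well.

{"fn": "jog_arm", "kwargs": {
  "moves": [
    [[15,6,1,-15,0.093,0.104,0.026],[15,9,5,-27,0.193,0.2,0.056],[15,10,12,-36,0.3,0.294,0.089],[15,9,20,-40,0.413,0.38,0.125],[15,6,30,-41,0.533,0.458,0.163]]
  ]
}}

```text
clock: 16.12
tcp_pos: [0.569, 0.2562, 0.3976]
ee_rot: [[0.535, 0.622, -0.572], [0.746, -0.666, -0.025], [-0.396, -0.413, -0.82]]
contact_force: [-0.1, -0.0, -3.6]
gripper_width: 0.0211
```

```bash
python3 step.py .15
```

```text
j [0.004 0.212 1.975 1.554 0.839 1.562] left 10 ik 1.0821696747704068e-09
[-2, 12, -3] [0.12, 0.074, 0.049]
[-6, 26, -3] [0.243, 0.143, 0.102]
[-12, 42, 1] [0.369, 0.206, 0.159]
[-21, 59, 9] [0.497, 0.264, 0.22]
[-30, 76, 22] [0.628, 0.317, 0.284]
```

{"fn": "jog_arm", "kwargs": {
  "moves": [
    [[15,-2,12,-3,0.12,0.074,0.049],[15,-6,26,-3,0.243,0.143,0.1],[15,-12,42,1,0.37,0.206,0.16],[15,-21,59,9,0.497,0.264,0.22],[15,-30,76,22,0.628,0.317,0.284]]
  ]
}}

```text
clock: 16.75
tcp_pos: [0.5874, 0.1818, 0.3595]
ee_rot: [[0.825, 0.039, -0.564], [0.449, -0.651, 0.612], [-0.343, -0.758, -0.555]]
contact_force: [-0.2, 0.3, -3.5]
gripper_width: 0.0214
```

```bash
python3 step.py .15
```

```text
j [0.006 0.211 2.157 2.243 0.602 1.56 ] left 5 ik 1.0819113027442755e-09
[-8, 25, 0] [0.128, 0.051, 0.071]
[-18, 51, 3] [0.257, 0.099, 0.144]
[-30, 79, 10] [0.386, 0.144, 0.221]
[-44, 106, 21] [0.516, 0.187, 0.299]
[-61, 132, 35] [0.646, 0.227, 0.378]
```

{"fn": "jog_arm", "kwargs": {
  "moves": [
    [[15,-8,25,0,0.128,0.05,0.07],[15,-18,51,3,0.257,0.1,0.144],[15,-30,79,10,0.386,0.144,0.22],[15,-44,106,21,0.516,0.187,0.3],[15,-61,132,35,0.646,0.227,0.378]]
  ]
}}

```text
clock: 17.38
tcp_pos: [0.5215, 0.0894, 0.2602]
ee_rot: [[0.813, -0.55, -0.191], [0.084, -0.214, 0.973], [-0.576, -0.807, -0.128]]
contact_force: [-0.1, 0.7, -4.9]
gripper_width: 0.0213
```

```bash
python3 step.py .10
python3 - <<'E'
from h import *
s=manip.read_state();R=np.array(s["ee_rot"]);t=np.array(s["tcp_pos"])
print("edge pred",t+GZ*R[:,0],proj("side",t+GZ*R[:,0]),proj("top",t+GZ*R[:,0]))
i=manip.snapshot("side")[:,:,::-1];cv2.imwrite("pics/side6.png",i)
j=manip.snapshot("top")[:,:,::-1];cv2.imwrite("pics/top6.png",j)
cv2.imwrite("pics/c6.png",np.hstack([cv2.resize(i[120:220,220:320],(400,400),interpolation=2),cv2.resize(j[120:220,190:290],(400,400),interpolation=2)]))
E
```

```text
j [0.007 0.21  2.338 2.924 0.369 1.562] left 1 ik 3.4231497631652576e-11
[50, -1, 0] [0.042, -0.001, -0.003]
[50, -1, 0] [0.042, -0.001, -0.003]
[50, -1, 0] [0.042, -0.001, -0.003]
[50, -1, 0] [0.042, -0.001, -0.003]
[50, -1, 0] [0.042, -0.001, -0.003]
edge pred [0.61349296 0.09883789 0.19505499] [254.21787584 170.13127654] [238.86271447 200.99287421]
```

View pics/c6.png

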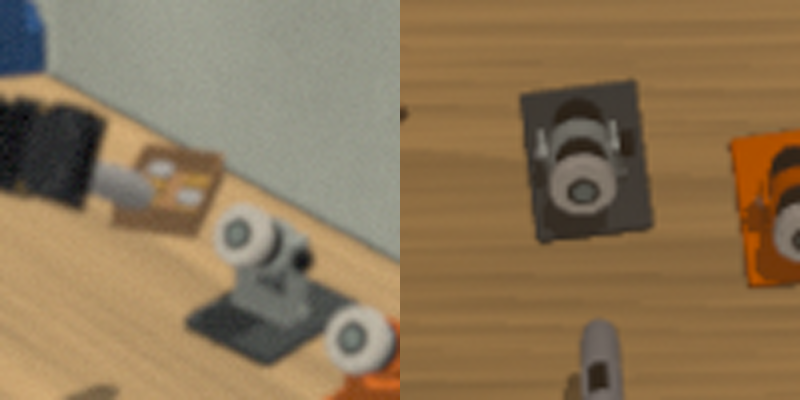

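Run:
```python
from h import *
s=manip.read_state();R=np.array(s["ee_rot"]);t=np.array(s["tcp_pos"])
for k in(0,.02,.03,.05,.07): 
    p=t+(GZ-k)*R[:,0];print(k,"side",np.round(proj("side",p),1),"top",np.round(proj("top",p),1))
i=cv2.imread("pics/side6.png")[145:190,238:275];j=cv2.imread("pics/top6.png")[190:222,225:255]
cv2.imwrite("pics/c7.png",np.hstack([cv2.resize(i,(370,450),interpolation=0),cv2.resize(j,(422,450),interpolation=0)]))
```

```text
0 side [253.9 170.5] top [238.8 201.4]
0.02 side [250.3 169.1] top [239.2 206.2]
0.03 side [248.5 168.4] top [239.3 208.6]
0.05 side [244.9 167. ] top [239.7 213.4]
0.07 side [241.1 165.5] top [240.  218.4]
```

View pics/c7.png

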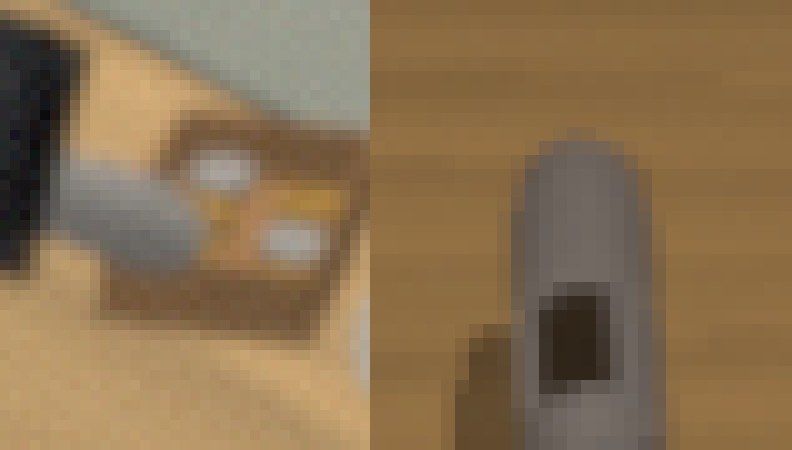

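Run:
```python
from h import *
t=np.array([.6557,.1043,.2184]);x=np.array([0,0,-1.])
for k in(0,.02,.04): print(k,np.round(proj("side",t+x*(GZ-k)),2))
for n in(4,5,):
    i=cv2.imread(f"pics/side{n}.png").astype(float);sat=i.max(2)-i.min(2);g=i.mean(2)
    for r in(181,183,185): print(n,r,sat[r,254:274].astype(int).tolist())
    for r in range(186,196): print(n,r,sat[r,261:267].astype(int).tolist(),end=' ')
    print()
for r in(221,230,234,238):
    i=cv2.imread("pics/side3.png").astype(float);sat=i.max(2)-i.min(2);print(3,r,sat[r,280:300].astype(int).tolist())
t=np.array([.483,-.1908,.2637]);x=np.array([-.008,.003,-1.])
for k in(0,.02,.04): print(k,np.round(proj("side",t+x*(GZ-k)),2))
i=cv2.imread("pics/side3.png").astype(float);sat=i.max(2)-i.min(2);print(sat[232:246,286:290].astype(int).tolist())
```

```text
0 [262.68 189.24]
0.02 [262.75 184.04]
0.04 [262.82 178.76]
4 181 [81, 79, 78, 77, 76, 65, 35, 14, 9, 7, 9, 9, 8, 11, 29, 61, 82, 83, 76, 55]
4 183 [78, 80, 79, 79, 78, 66, 37, 13, 6, 7, 12, 10, 7, 14, 34, 67, 87, 90, 87, 76]
4 185 [82, 82, 81, 81, 80, 69, 44, 17, 11, 8, 7, 6, 5, 11, 38, 71, 84, 91, 90, 91]
4 186 [19, 9, 8, 6, 8, 11] 4 187 [25, 9, 9, 5, 7, 7] 4 188 [35, 13, 7, 7, 8, 9] 4 189 [52, 31, 20, 14, 18, 22] 4 190 [69, 58, 45, 41, 43, 50] 4 191 [81, 79, 72, 72, 70, 72] 4 192 [84, 79, 80, 83, 81, 82] 4 193 [84, 82, 82, 80, 80, 81] 4 194 [86, 87, 83, 82, 82, 83] 4 195 [85, 84, 83, 82, 83, 81] 
5 181 [77, 78, 78, 72, 52, 20, 9, 6, 9, 9, 7, 11, 20, 48, 78, 87, 85, 86, 77, 55]
5 183 [80, 80, 78, 68, 43, 18, 7, 7, 6, 9, 8, 9, 20, 50, 78, 91, 90, 90, 86, 73]
5 185 [80, 82, 77, 70, 47, 19, 8, 8, 8, 10, 9, 7, 24, 50, 78, 86, 90, 90, 89, 91]
5 186 [10, 6, 9, 7, 12, 25] 5 187 [7, 8, 8, 6, 12, 32] 5 188 [8, 8, 5, 8, 13, 39] 5 189 [11, 10, 12, 11, 25, 47] 5 190 [33, 28, 30, 41, 47, 64] 5 191 [67, 61, 61, 66, 70, 76] 5 192 [79, 80, 81, 79, 81, 82] 5 193 [82, 82, 83, 83, 83, 83] 5 194 [83, 83, 82, 82, 83, 79] 5 195 [84, 84, 83, 84, 83, 80] 
3 221 [84, 81, 76, 50, 24, 8, 5, 5, 3, 2, 1, 1, 8, 17, 40, 74, 88, 105, 129, 149]
3 230 [85, 85, 69, 37, 12, 6, 5, 10, 8, 7, 9, 9, 11, 33, 62, 80, 93, 106, 116, 122]
3 234 [88, 85, 68, 33, 11, 9, 12, 9, 7, 7, 7, 9, 18, 44, 74, 87, 90, 88, 87, 85]
3 238 [90, 90, 81, 54, 23, 8, 9, 7, 8, 9, 9, 21, 50, 76, 90, 89, 88, 84, 83, 84]
0 [287.34 239.  ]
0.02 [287.68 233.07]
0.04 [288.03 227.05]
[[7, 6, 9, 8], [8, 7, 8, 9], [12, 9, 7, 7], [9, 7, 10, 7], [6, 7, 8, 7], [8, 9, 9, 11], [9, 7, 8, 9], [9, 8, 9, 6], [20, 11, 12, 16], [49, 42, 40, 46], [82, 77, 78, 81], [93, 91, 92, 92], [89, 92, 92, 93], [90, 90, 91, 89]]
```

Run:
```python
from h import *
j=cv2.imread("pics/top6.png");g=cv2.cvtColor(j,cv2.COLOR_BGR2GRAY);sat=(j.max(2).astype(int)-j.min(2))
m=((g>95)&(sat<40)).astype(np.uint8);m[:155]=0;m[182:]=0;m[:,:224]=0;m[:,248:]=0
n,l,st,ce=cv2.connectedComponentsWithStats(m);k=1+np.argmax(st[1:,4]);c=(l==k).astype(np.uint8)
cs,_=cv2.findContours(c,cv2.RETR_EXTERNAL,cv2.CHAIN_APPROX_NONE);e=cv2.fitEllipse(max(cs,key=cv2.contourArea));print(e,st[k])
print(onplane("top",*e[0],.11),onplane("top",236,167.5,.11))
cv2.imwrite("pics/c8.png",cv2.resize(j[150:185,218:254],(720,600),interpolation=0))
```

```text
((235.3376922607422, 165.45420837402344), (13.651362419128418, 15.848007202148438), 87.56973266601562) [228 159  16  14 145]
[0.74326296 0.11504953 0.11      ] [0.73653544 0.11301876 0.11      ]
```

View pics/c8.png

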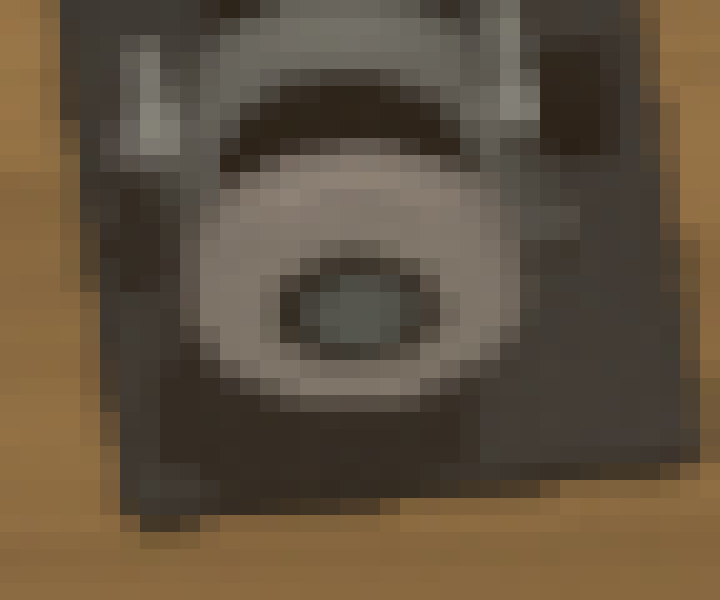

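```bash
sed -i 's/^PX=.*/PX=np.array([.4850,-.1931]);L=np.array([.737,.115,.110])/' h.py
cat > fin.py <<'E'
from h import *
s=log();R=np.array(s["ee_rot"]);t=np.array(s["tcp_pos"])
# minimal rotation taking tool x to -C
ax=np.cross(R[:,0],-C);a=np.arcsin(np.linalg.norm(ax));Rn=Ro.from_rotvec(ax/max(1e-9,np.linalg.norm(ax))*a).as_matrix()@R
go(L+(.1+GZ)*C+.0037*Rn[:,1],Rn)
e=t+GZ*R[:,0]-.0037*R[:,1];print("edge",np.round(e,4),"dist",np.linalg.norm(e-L),"off-axis",np.linalg.norm(np.cross(e-L,C)),"ang",np.degrees(np.arccos(-R[:,0]@C)),"axis miss")
E
python3 fin.py
```

```text
t 17.475 tcp [0.5205 0.0895 0.2594] j [0.007 0.21  2.34  2.922 0.369 1.562] f [-0.4 -0.2 -3.9] w 0.02129925380915965
shift mm [51.1  0.3  2.3] n 51.19745446496619 rv [ 0.     -0.0002 -0.0054]
edge [0.6143 0.0998 0.197 ] dist 0.15114145203642831 off-axis 0.0023311502626319593 ang 0.30769253123829426 axis miss
```

{"fn": "jog_arm", "kwargs": {
  "moves": [
    [[15,12,0,1,0,0,-0.002],[15,25,0,2,0,0,-0.005],[15,38,0,2,0,0,-0.005],[15,51,0,2,0,0,-0.005],[15,51,0,2,0,0,-0.005]]
  ]
}}

```text
clock: 18.1
tcp_pos: [0.5622, 0.0958, 0.2287]
ee_rot: [[0.814, -0.548, -0.193], [0.085, -0.215, 0.973], [-0.575, -0.808, -0.129]]
contact_force: [-0.7, -0.4, -3.8]
gripper_width: 0.0213
```

{"fn": "jog_arm", "kwargs": {
  "moves": [
    [[15,0,0,0,0,0,0],[15,0,0,0,0,0,0],[15,0,0,0,0,0,0],[15,0,0,0,0,0,0],[15,0,0,0,0,0,0]]
  ]
}}

```text
clock: 18.73
tcp_pos: [0.5622, 0.0958, 0.2288]
ee_rot: [[0.814, -0.548, -0.193], [0.085, -0.216, 0.973], [-0.575, -0.808, -0.129]]
contact_force: [0.1, 0.0, -3.5]
gripper_width: 0.0211
```

```bash
python3 fin.py
python3 - <<'E'
from h import *
i=manip.snapshot("side")[:,:,::-1];cv2.imwrite("pics/side9.png",i)
j=manip.snapshot("top")[:,:,::-1];cv2.imwrite("pics/top9.png",j)
cv2.imwrite("pics/c9.png",np.hstack([cv2.resize(i[135:215,230:310],(400,400),interpolation=2),cv2.resize(j[140:220,200:280],(400,400),interpolation=2)]))
E
```

```text
t 18.725 tcp [0.5622 0.0958 0.2288] j [0.023 0.33  2.289 2.985 0.439 1.508] f [ 0.1  0.  -3.5] w 0.021118568228937186
shift mm [-0.9  0.   0.3] n 0.9063008544340654 rv [ 0.      0.     -0.0013]
edge [0.6562 0.1062 0.1668] dist 0.09914028061986013 off-axis 0.00030731189988987095 ang 0.07439028802607175 axis miss
```

View pics/c9.png

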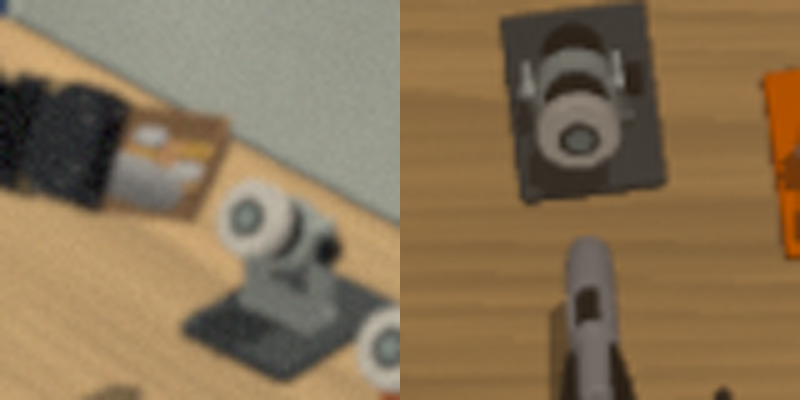

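View pics/side9.png

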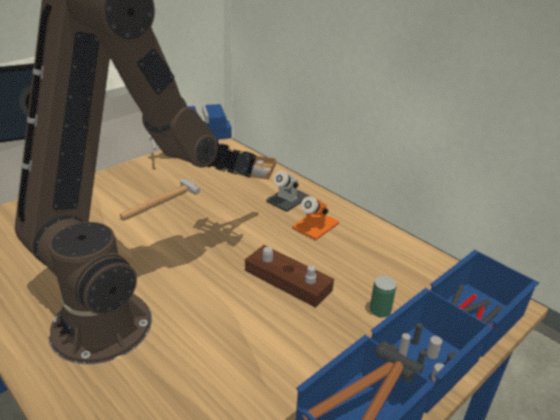

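The last pictures show the edge facing the grey lens: top view, edge ≈(237.5,189) against lens ≈(235.5,167.5). The drifts, hammer and can are where they were. One more steady hold, then I hand in.

{"fn": "jog_arm", "kwargs": {
  "moves": [
    [[15,0,0,0,0,0,0],[15,0,0,0,0,0,0],[15,0,0,0,0,0,0],[15,0,0,0,0,0,0],[15,0,0,0,0,0,0]]
  ]
}}

```text
clock: 19.45
tcp_pos: [0.5622, 0.0957, 0.2288]
ee_rot: [[0.814, -0.548, -0.193], [0.085, -0.216, 0.973], [-0.575, -0.808, -0.129]]
contact_force: [0.0, -0.8, -3.2]
gripper_width: 0.0211
```

```bash
python3 fin.py; python3 -c "
from plant import manip
print(manip.sign_off())"
```

```text
t 19.45 tcp [0.5622 0.0957 0.2288] j [0.023 0.33  2.289 2.985 0.439 1.508] f [ 0.  -0.8 -3.2] w 0.021105797419443875
shift mm [-0.9  0.   0.3] n 0.965189077922964 rv [ 0.      0.0001 -0.0014]
edge [0.6563 0.1062 0.1668] dist 0.09908003728244194 off-axis 0.00032815061898189057 ang 0.07832084272504124 axis miss
the job is handed in; nothing more can be done
None
```

I drew the punch from the middle socket and held it upright about 10 cm from the grey camera's lens, window side first. After half a turn I showed the back, holding each view still for over a second. I then backed off, turned the wrist over, and tipped the punch so its cutting edge looks into the lens. I handed it in there at 19.5 s, still gripped and steady.

**Last checks:** By arm pose and my estimate of the lens position, the edge is 99 mm from the lens, within 1 mm of the line of sight and tilted less than 0.1° from it. The lens estimate itself is good to about 2–3 mm. The arm felt only the punch's weight, and nothing was struck. In the last pictures the drifts, hammer and can look as they were.

**Disagreements:**
- **Punch off centre in the jaws:** it sits about 4 mm off along the pads. View 1 was therefore about 4 mm nearer the lens and view 2 about 4 mm farther. I corrected for this in the last pose.
- **Side camera bias:** it shows the punch 1–2 px higher than the arm pose predicts, about 4 mm. I put this down to its calibration and trusted the top view, the given lens height and the arm pose.
- **Window heading:** it is known only to about 5°.

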